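# Pack the cold sample carrier and close it

### The arm

A 6-joint arm with a two-finger parallel gripper is mounted at the origin on the work surface. World frame = base frame: x ahead of the robot, y to its left, z up, the work surface at z = 0. Lengths are in m, angles in degrees, forces in N, time in s.
With the tool pointing down it reaches from about 0.325 to 0.85 m from the base axis. Payload 4.4 kg.
Tool frame: the origin (TCP) lies between the finger pads; the fingertips stand 19 mm ahead of it and the grasp point (between the pads) is the TCP; z points along the fingers, y is the line along which they close (so a half turn about z gives the same grasp; the last joint's range is limited). The gripper opens to 94 mm and grips with 3 to 60 N. Pads are 16 mm wide; open, the fingers measure 119 mm over their backs; the gripper's body (75 mm by 177 mm) begins 78 mm behind the grasp point.
Start: joints at [-84.884, 11.837, 88.321, -0, 79.842, -8.623], TCP at [0.137, -0.559, 0.224] pointing down, gripper open.
Joint ranges: [-156.59, 156.59], [-49.26, 127.26], [12.9, 141.05], [-63.56, 243.56], [4.71, 150.69], [-161.64, 161.64]. Speed limits (degrees/s): [159.86, 159.86, 180, 180, 180, 180].

### API

Orientations are given as [roll, pitch, yaw] about the fixed x, y, z axes, in that order (R = Rz(yaw) Ry(pitch) Rx(roll)).
In Python, from bench import env gives the robot as it stands. The module is installed in compiled form; this text tells all that it offers.
- The arm moves only by the tool jog_arm, never from a script. Its argument "targets" is a list of rows, each a list of 3 entries, a list of its own where there are three numbers: the shift along the tool's x, y, z in m, then the turn, a rotation vector about the tool's x, y, z in rad, then the finger opening in m, from 0 to 0.094. A call has 1 to 8 rows; each row is the pose to reach, as a shift and turn from the pose commanded when the call began, along the tool's axes at that moment; what a row does not reach only later rows make up. A row lasts 1/12 s, in which the tool goes at most 41.7 mm and 7.16 degrees, less where a joint would pass 70% of its speed; a pose out of reach is approached as far as the arm can. A call with a gripper value outside its range is refused whole. The fingers move at their own pace and stop on an object; the grip force is fixed at half the most. Time passes only in rows, so rows that repeat a pose let the fingers close. It gives the time, the measured TCP pose, the force, the opening and the grip force at its end, in the units of the state.
- env.get_state(): the state, without advancing time (a new reading comes with each control period).
- env.camera(name): name is "scene" or "top"; returns (picture, depth): 400x640x3 uint8, red, green, blue; 400x640 float32, m along the optical axis (not along the pixel's ray), 0 where there is no reading.
- env.camera_params(name): a dict with "intrinsics" (3x3 intrinsics, pixels), "k1" (the pictures are not rectified: a ray, as slopes to the right and down, at radius r is drawn at 1 + k1 r^2 times it, then the intrinsics apply), "origin" and "rotation" of the camera in the world. Camera axes: x right, y up, looking along -z (the intrinsics and any distortion apply to the point x, -y, -z); pixel columns grow to the right and rows downward; lengths in m; the calibration is good to about 2 mm. A picture is of the moment at which its call begins. camera_params takes no time and is no camera call.
- env.sign_off(): hands the job in; it is judged then, once.
The state is a dict: "t": time; "qpos": joint angles; "dq": joint speeds; "effort": joint torques, N m; "tool_pos": TCP position; "ee_rot": TCP orientation; "force": force on the tool from outside, world axes, zero at the start; "ft_torque": the same for the moment, N m; "gripper_width": opening from 0.0 (shut) to 1.0 (fully open); "gripper_force": force on a finger pad.
Only numpy, scipy, OpenCV 4.12 (cv2) and the standard library are available. Lean on these libraries where they do the work, as an engineer would, in place of code of your own. Each camera call takes 0.05 s, during which the arm holds its last target. There are 200 camera calls.

### The job

Pack the open cold carrier for the courier: lay the thick cold pack flat in the middle of its floor, then the sample box centred on top of it, then the thin cold pack centred on top of that, all lying lengthwise along the carrier, and last put the lid on so that it drops fully home in the mouth. Lower the sample box gently into the carrier rather than dropping it, never let it tip over, and do not disturb the tube rack, the reagent bottle or the specimen jar.

Things in the scene. Friction and masses are not known exactly. Their poses are not given: they have to be found in the camera images.
- carrier: Open grey oblong box, fixed to the bench, 150 x 116 mm outside and 85 mm high, walls and floor 5 mm thick (inside 140 x 106 mm, 80 mm deep). Origin: centre of its underside on the bench; x runs along its long side, y along its short side, z up. Its mouth is open at the top. The inner floor is 5 mm above the origin and the rim 85 mm.
- lid: Loose lid, 0.16 kg nominal, right way up: grey plate 150 x 116 x 8 mm; under it a black plug 124 x 90 mm, 8 mm deep, enters the carrier's mouth with 8 mm clearance all round; on top, central, a black grip bar 60 mm (x) by 18 mm (y), 28 mm high. Origin: centre of the plug's underside (plate 8-16 mm, grip 16-44 mm above it); x along its long side. Fully home: origin 77 mm above the carrier's.
- thick_pack: Thick hard cold pack, blue slab with white panel, the larger of the two: 116 mm long (x), 50 mm wide (y), 24 mm high (z), 0.14 kg nominal. Origin: centre of its underside.
- sample_box: Brown cardboard sample box (closed, rigid) with a dark line round its sides and a white label on top, 108 mm long (x), 46 mm wide (y), 30 mm high (z), 0.12 kg nominal. Origin: centre of its underside. On the thick pack in the carrier its underside is 29 mm above the carrier's origin.
- thin_pack: Thin hard cold pack, blue slab with white panel, the smaller of the two: 90 mm long (x), 40 mm wide (y), 14 mm high (z), 0.06 kg nominal. Origin: centre of its underside. On the sample box in the carrier its underside is 59 mm above the carrier's origin and its top 12 mm below the rim.
- tube_rack: Bystander: loose green tube rack with eight capped tubes, 55 mm (x) by 110 mm (y), 84 mm high. Origin: centre of its underside. Not to be disturbed.
- reagent_bottle: Bystander: brown reagent bottle with a pale label and white cap, 56 mm diameter, 120 mm high, standing. Origin: centre of its underside. Not to be disturbed.
- specimen_jar: Bystander: small white jar with a black cap, 42 mm diameter, 50 mm high, standing. Origin: centre of its underside. Not to be disturbed.
Mind the look-alikes: they are no part of the job. There is more than one size of the sample_box; the one meant has the size given above.

How it is judged (in metres and radians):
On the way, in this order (a step that is already met when the one before it is completed fails the run):
1. the thick cold pack lies on the carrier's floor, released (z of thick_pack in the frame of carrier between 0.001 and 0.009 m and angle between thick_pack's own z axis and vertical below 0.08 rad and angle between the x axis of thick_pack and the x axis of carrier, either way round below 0.2 rad and horizontal distance between thick_pack and carrier below 0.015 m and contact force between the fingers and thick_pack below 0.3 N and linear speed of thick_pack below 0.02 m/s), for 0.2 s.
2. the sample box lies on the thick pack in the carrier, released (z of thick_pack in the frame of carrier between 0.001 and 0.009 m and angle between each of thick_pack, sample_box's own z axis and vertical below 0.08 rad and angle between the x axis of each of thick_pack, sample_box and the x axis of carrier, either way round below 0.2 rad and horizontal distance between thick_pack and carrier below 0.015 m and z of sample_box in the frame of carrier between 0.025 and 0.033 m and horizontal distance between sample_box and thick_pack below 0.015 m and horizontal distance between sample_box and carrier below 0.02 m and contact force between the fingers and sample_box below 0.3 N and linear speed of sample_box below 0.02 m/s), for 0.2 s.
3. the thin cold pack lies on the sample box in the carrier, released (z of thick_pack in the frame of carrier between 0.001 and 0.009 m and angle between each of thick_pack, sample_box, thin_pack's own z axis and vertical below 0.08 rad and angle between the x axis of each of thick_pack, sample_box, thin_pack and the x axis of carrier, either way round below 0.2 rad and horizontal distance between thick_pack and carrier below 0.015 m and z of sample_box in the frame of carrier between 0.025 and 0.033 m and horizontal distance between sample_box and thick_pack below 0.015 m and horizontal distance between each of sample_box, thin_pack and carrier below 0.02 m and z of thin_pack in the frame of carrier between 0.055 and 0.063 m and horizontal distance between thin_pack and sample_box below 0.015 m and contact force between the fingers and thin_pack below 0.3 N and linear speed of thin_pack below 0.02 m/s), for 0.2 s.
4. the lid is fully home in the carrier's mouth, released (z of thick_pack in the frame of carrier between 0.001 and 0.009 m and angle between each of thick_pack, sample_box, thin_pack, lid's own z axis and vertical below 0.08 rad and angle between the x axis of each of thick_pack, sample_box, thin_pack, lid and the x axis of carrier, either way round below 0.2 rad and horizontal distance between each of thick_pack, lid and carrier below 0.015 m and z of sample_box in the frame of carrier between 0.025 and 0.033 m and horizontal distance between sample_box and thick_pack below 0.015 m and horizontal distance between each of sample_box, thin_pack and carrier below 0.02 m and z of thin_pack in the frame of carrier between 0.055 and 0.063 m and horizontal distance between thin_pack and sample_box below 0.015 m and z of lid in the frame of carrier between 0.073 and 0.081 m and contact force between the fingers and lid below 0.3 N and linear speed of lid below 0.02 m/s), for 0.2 s.
At the end, for the whole second after the job is handed in: Thick pack on the floor within 15 mm of centre; sample box on it and thin pack on that, each within 15 mm of the thing below and 20 mm of centre; lid home within 15 mm. Heights within 4 mm, level within 0.08 rad, lengthwise within 0.2 rad, all released and at rest (all of step 4 and contact force between the fingers and thick_pack below 0.3 N and linear speed of each of thick_pack, sample_box, thin_pack below 0.02 m/s and contact force between the fingers and sample_box below 0.3 N and contact force between the fingers and thin_pack below 0.3 N); the robot touches nothing.
It fails at once if the tube rack is disturbed (shifted over 25 mm or tipped) (distance of tube_rack from where it was at the start of the episode above 0.025 m or angle between tube_rack's own z axis and vertical above 0.35 rad).
It fails at once if the reagent bottle is disturbed (shifted over 25 mm or tipped) (distance of reagent_bottle from where it was at the start of the episode above 0.025 m or angle between reagent_bottle's own z axis and vertical above 0.35 rad).
It fails at once if the specimen jar is disturbed (shifted over 25 mm or tipped) (distance of specimen_jar from where it was at the start of the episode above 0.025 m or angle between specimen_jar's own z axis and vertical above 0.35 rad).
It fails at once if the sample box is tipped more than 0.6 rad (angle between sample_box's own z axis and vertical above 0.6 rad).
It fails at once if the sample box is dropped into the carrier (over 0.6 m/s inside it) (horizontal distance between sample_box and carrier below 0.06 m and z of sample_box in the frame of carrier below 0.08 m and linear speed of sample_box above 0.6 m/s).
It also fails if it takes over 106 s, if anything falls off the work surface, if the arm or the gripper's body presses on something with over 40 N, if the wrist force passes 120 N, or if a joint passes its speed limit or range.

## Working session

There is one attempt and no reset: what is moved stays moved. The work goes in short steps, Python scripts to look and compute and a tool call to move; the robot and the scene stay as the last step left them, time stands still between calls to the robot, and variables do not carry over. Pictures are saved under pics/ and viewed, at most 14 in all, crops included, and the job is handed in when it is done.

Besides the shell and the picture viewer there is one more tool, called in YAML: its name, and indented under it one key for each argument. jog_arm: Moves the arm, as the interface text tells. Its arguments: {"type":"object","properties":{"targets":{"type":"array"}},"required":["targets"]}

```bash
mkdir -p pics; python3 - <<'E'
from bench import env
import cv2,numpy as np
for n in("scene","top"):
    p,d=env.camera(n); cv2.imwrite(f"pics/{n}0.png",p[:,:,::-1]); np.save(f"{n}0.npy",d)
    print(env.camera_params(n))
s=env.get_state();print(s)
E
```

```text
{'intrinsics': array([[471.57404014,   0.        , 315.40741825],
       [  0.        , 471.57404014, 203.91518844],
       [  0.        ,   0.        ,   1.        ]]), 'k1': -0.0866161966367861, 'origin': array([ 1.19603287, -0.25634146,  0.94952375]), 'rotation': array([33.1028887 ,  0.18983761, 65.08155227])}
{'intrinsics': array([[488.87170058,   0.        , 318.86947295],
       [  0.        , 488.87170058, 198.68807918],
       [  0.        ,   0.        ,   1.        ]]), 'k1': -0.14822910057684885, 'origin': array([ 4.77458617e-01, -1.10270241e-03,  1.12731049e+00]), 'rotation': array([  8.91950628,   0.43077525, -89.95150506])}
{'t': 0.1, 'qpos': array([-8.48844691e+01,  1.18789659e+01,  8.83951634e+01,  4.18444326e-04,
        7.98425389e+01, -8.62405155e+00]), 'dq': array([ 0.13315996, -0.01504831, -0.18822479,  0.03629804, -0.02944196,
       -0.02563731]), 'effort': array([ 1.55762446e-04, -3.71863246e+01, -2.82293129e+01,  7.00357882e-02,
        3.11429822e-02, -4.76608432e-05]), 'tool_pos': array([ 0.13648715, -0.55786006,  0.22342287]), 'ee_rot': array([-1.79884713e+02, -1.79015099e-02,  1.37394902e+01]), 'force': array([0.02747498, 0.25565552, 0.24132996]), 'ft_torque': array([ 0.00368279,  0.02465954, -0.00430353]), 'gripper_force': 0.0, 'gripper_width': 1.001127905902397}
```

View pics/scene0.png

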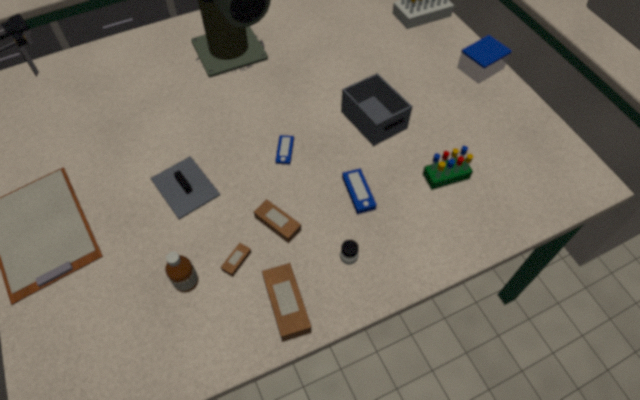

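View pics/top0.png

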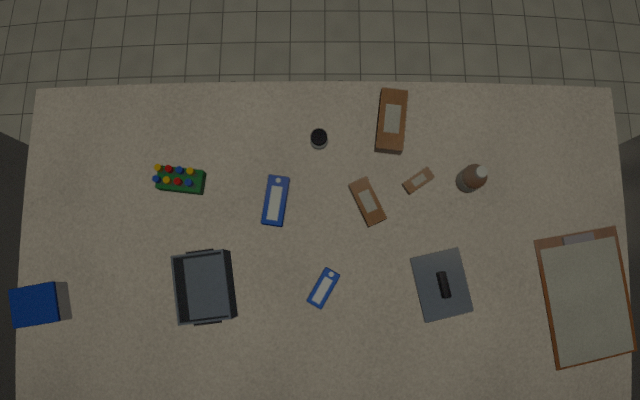

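The top view shows the carrier (204,287), lid (441,285), thick pack (275,201) and thin pack (323,288). The rack is at (180,180), the jar at (319,138) and the bottle at (472,179). There are three candidate sample boxes, at (391,121), (367,201) and (418,180), and the 108x46 mm size will decide which one is meant.

```bash
cat > h.py <<'E'
import cv2,numpy as np
from scipy.spatial.transform import Rotation as R
from bench import env
def cast(n,px,z):
    c=env.camera_params(n); px=np.asarray(px,float).reshape(-1,1,2)
    u=cv2.undistortPoints(px,c['intrinsics'],np.array([c['k1'],0,0,0,0.]))[:,0]
    d=R.from_euler('xyz',c['rotation'],degrees=True).apply(np.c_[u[:,0],-u[:,1],-np.ones(len(u))])
    o=c['origin']; z=np.broadcast_to(z,len(u))
    return (o+d*((z-o[2])/d[:,2])[:,None])[:,:2]
def rect(P):
    (c,(w,h),a)=cv2.minAreaRect(P.astype(np.float32))
    if w<h: w,h,a=h,w,a+90
    return np.round(c,4),round(w,4),round(h,4),round((a+90)%180-90,1)
def near(mask,p):
    n,l,s,c=cv2.connectedComponentsWithStats(mask.astype(np.uint8))
    i=1+np.argmin(np.hypot(*(c[1:]-p).T)+1e3*(s[1:,4]<40)); 
    return (l==i)
def outline(m):
    k=cv2.findContours(m.astype(np.uint8),cv2.RETR_EXTERNAL,cv2.CHAIN_APPROX_NONE)[0]
    return max(k,key=cv2.contourArea)[:,0]
def hsv(p): return cv2.cvtColor(p,cv2.COLOR_RGB2HSV).astype(int)
def grab(n,f):
    p,d=env.camera(n); cv2.imwrite(f"pics/{f}.png",p[:,:,::-1]); return p,d
E
python3 - <<'E'
from h import *
p=cv2.imread('pics/top0.png')[:,:,::-1].copy(); H=hsv(p); d=np.load('top0.npy')
for q in [(391,121),(367,201),(418,180),(275,201),(323,288),(441,270),(204,287)]: print(q,H[q[1],q[0]],d[q[1],q[0]],H[q[1]-3,q[0]+8])
blue=(abs(H[...,0]-112)<12)&(H[...,1]>130)
br=(H[...,0]<16)&(H[...,1]>105)&(H[...,2]>40)
for nm,m,q,z in[('thick',blue,(275,201),.024),('thin',blue,(323,288),.014),('A',br,(391,121),.03),('B',br,(367,201),.03),('C',br,(418,180),.02)]:
    o=outline(near(m,q)); print(nm,rect(o)[:3],rect(cast('top',o,z)))
# camera heights from depth at carrier rim/lid
c=env.camera_params('top');print(R.from_euler('xyz',c['rotation'],degrees=True).as_matrix())
cv2.imwrite('pics/c1.png',cv2.resize(p[80:240,330:500,::-1],None,fx=4,fy=3.7,interpolation=cv2.INTER_CUBIC)[:590])
cv2.imwrite('pics/c2.png',np.hstack([cv2.resize(p[235:340,160:250,::-1],(400,467)),cv2.resize(p[235:340,400:490,::-1],(400,467))]))
E
```

```text
(391, 121) [ 25  32 103] 1.120372 [23 44 98]
(367, 201) [28 33 99] 1.10479 [ 14 126  85]
(418, 180) [ 23  42 104] 1.1264638 [16 89 92]
(275, 201) [ 30  21 121] 1.1168892 [110 145  97]
(323, 288) [ 30  15 123] 1.0938358 [109 174 101]
(441, 270) [105  14  71] 1.0981413 [90 15 70]
(204, 287) [103  26  69] 1.1078343 [100  23  67]
thick (array([274.64, 200.52]), 49.2146, 21.2132) (array([0.647 , 0.1084]), 0.114, 0.0486, -7.5)
thin (array([322.9615, 287.6923]), 38.6988, 16.4966) (array([ 0.4494, -0.002 ]), 0.0869, 0.0371, -29.8)
A (array([391.2646, 119.0235]), 60.8711, 27.0932) (array([ 0.8399, -0.1624]), 0.1491, 0.0642, -6.9)
B (array([367.7089, 202.3596]), 44.1114, 20.1936) (array([ 0.6414, -0.1035]), 0.1005, 0.0462, 23.8)
C (array([410.5, 185.5]), 11.6248, 10.4623) (array([ 0.682 , -0.2043]), 0.0268, 0.0247, 35.1)
[[ 8.46372298e-04  9.87907770e-01 -1.55040385e-01]
 [-9.99971378e-01 -3.29538253e-04 -7.55868528e-03]
 [-7.51837565e-03  1.55042345e-01  9.87879216e-01]]
```

View pics/c1.png

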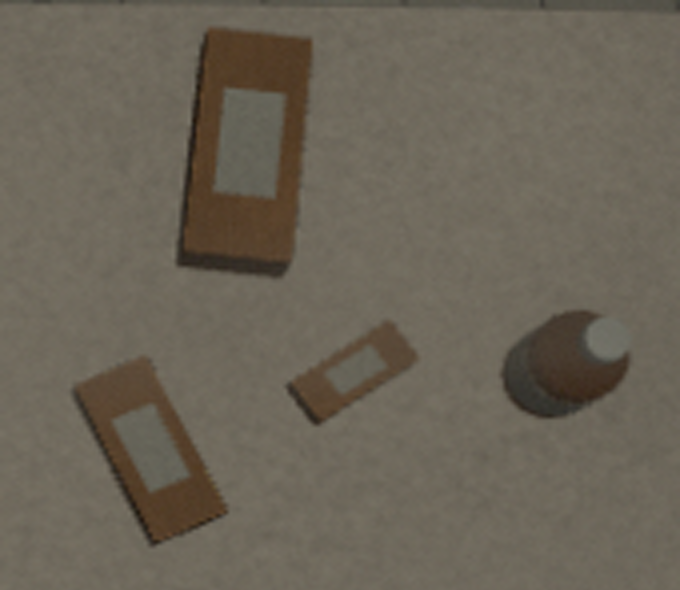

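View pics/c2.png

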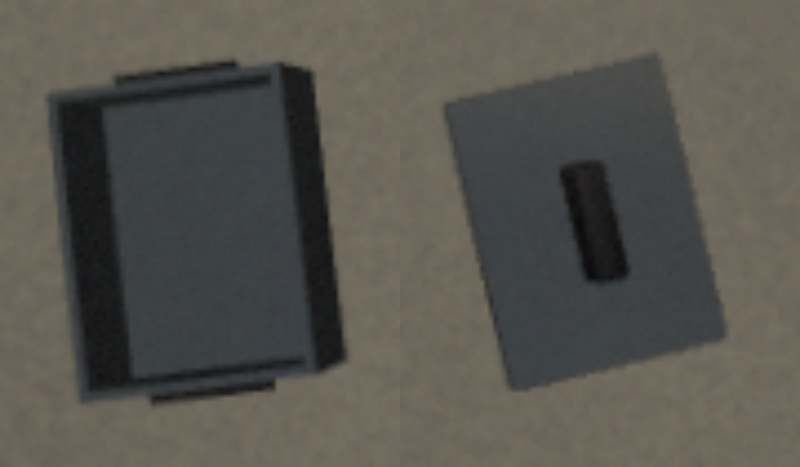

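Candidates: A (391,121) measures 149x64, B (367,201) about 105x46, and C (418,180) is clearly smaller. The crop shows all three, and B fits 108x46 mm. Its far end was clipped by the mask, so I'll use corners instead. The carrier rim corners and lid plate corners are visible in the second crop.

```bash
python3 - <<'E'
from h import *
def f(nm,pts,off,s,z):
    P=(np.array(pts,float)+.5)/s+off-.5; W=cast('top',P,z); print(nm,rect(W),W.mean(0).round(4))
f('B',[(77,387),(150,356),(228,511),(156,542)],(330,80),(4,3.7),.03)
f('carrier',[(48,95),(280,64),(318,372),(82,403)],(160,235),(4.444,4.448),.085)
f('lid',[(45,104),(257,53),(326,338),(111,391)],(400,235),(4.444,4.448),.016)
f('grip',[(162,167),(201,161),(228,276),(188,283)],(400,235),(4.444,4.448),.044)
p=cv2.imread('pics/top0.png')[:,:,::-1].copy()
f('C',[(290,385),(385,322),(418,357),(322,422)],(330,80),(4,3.7),.02)
for n,q,z in[('jar',(319,135),.05),('rack',(180,178),.06),('bottlecap',(482,172),.12)]:print(n,cast('top',[q],z))
E
```

```text
B (array([ 0.6448, -0.1041]), 0.1059, 0.0464, 24.5) [ 0.6447 -0.1039]
carrier (array([0.4507, 0.2594]), 0.1487, 0.1156, 8.2) [0.4506 0.2595]
lid (array([ 0.4555, -0.2703]), 0.1495, 0.1146, 12.3) [ 0.4553 -0.2705]
grip (array([ 0.4556, -0.2685]), 0.0596, 0.0205, 11.6) [ 0.4555 -0.2683]
C (array([ 0.6953, -0.2228]), 0.0719, 0.0295, -54.3) [ 0.695  -0.2227]
jar [[0.79372412 0.00696682]]
rack [[0.6923593  0.32070696]]
bottlecap [[ 0.69313978 -0.34182696]]
```

```bash
cat >> h.py <<'E'
def go(x,y,z,yaw):
    s=env.get_state(); T=R.from_euler('xyz',s['ee_rot'],degrees=True)
    G=R.from_euler('xyz',[180,0,yaw],degrees=True)
    v=np.array([x,y,z])-s['tool_pos']
    print('t',round(s['t'],2),'shift',T.inv().apply(v).round(4),'turn',(T.inv()*G).as_rotvec().round(4),'rows',round(np.linalg.norm(v)/.0417,1),'w',round(s['gripper_width'],3),'F',s['force'].round(1),'tcp',s['tool_pos'].round(4),s['ee_rot'].round(1))
E
python3 -c "
from h import *
go(.647,.1084,.16,-7.5)"
```

```text
t 0.1 shift [ 0.6541 -0.5258  0.0647] turn [-2.000e-03  1.000e-04  3.707e-01] rows 20.2 w 1.001 F [0.  0.3 0.2] tcp [ 0.1365 -0.5579  0.2234] [-179.9   -0.    13.7]
```

jog_arm:
  targets:
    - [[0.654,-0.526,0.0],[0,0,0.371],0.08]
    - [[0.654,-0.526,0.0],[0,0,0.371],0.08]
    - [[0.654,-0.526,0.0],[0,0,0.371],0.08]
    - [[0.654,-0.526,0.0],[0,0,0.371],0.08]
    - [[0.654,-0.526,0.0],[0,0,0.371],0.08]
    - [[0.654,-0.526,0.0],[0,0,0.371],0.08]
    - [[0.654,-0.526,0.0],[0,0,0.371],0.08]
    - [[0.654,-0.526,0.0],[0,0,0.371],0.08]

```text
t: 0.77
tool_pos: [0.3397, -0.2921, 0.2242]
ee_rot: [-180.0, 0.0, -7.5]
force: [1.1, -1.1, -0.3]
gripper_width: 0.848
gripper_force: 0.0
```

```bash
python3 -c "
from h import *
go(.647,.1084,.16,-7.5)"
```

```text
t 0.77 shift [ 0.2521 -0.4374  0.0643] turn [-0.0003  0.0001 -0.0009] rows 12.2 w 0.848 F [ 1.1 -1.1 -0.3] tcp [ 0.3397 -0.2921  0.2242] [-180.     0.    -7.5]
```

jog_arm:
  targets:
    - [[0.252,-0.437,0.0],[0,0,0],0.08]
    - [[0.252,-0.437,0.0],[0,0,0],0.08]
    - [[0.252,-0.437,0.0],[0,0,0],0.08]
    - [[0.252,-0.437,0.0],[0,0,0],0.08]
    - [[0.252,-0.437,0.0],[0,0,0],0.08]
    - [[0.252,-0.437,0.0],[0,0,0],0.08]
    - [[0.252,-0.437,0.0],[0,0,0],0.08]
    - [[0.252,-0.437,0.0],[0,0,0],0.08]

```text
t: 1.43
tool_pos: [0.5425, -0.0275, 0.224]
ee_rot: [180.0, 0.0, -7.5]
force: [0.7, -1.7, 0.7]
gripper_width: 0.852
gripper_force: 0.0
```

jog_arm:
  targets:
    - [[0.084,-0.146,0.064],[0,0,0],0.08]
    - [[0.084,-0.146,0.064],[0,0,0],0.08]
    - [[0.084,-0.146,0.064],[0,0,0],0.08]
    - [[0.084,-0.146,0.064],[0,0,0],0.08]
    - [[0.084,-0.146,0.064],[0,0,0],0.08]
    - [[0.084,-0.146,0.064],[0,0,0],0.08]
    - [[0.084,-0.146,0.064],[0,0,0],0.08]
    - [[0.084,-0.146,0.064],[0,0,0],0.08]

```text
t: 2.1
tool_pos: [0.644, 0.1029, 0.161]
ee_rot: [180.0, -0.0, -7.6]
force: [-0.0, -0.4, 0.2]
gripper_width: 0.851
gripper_force: 0.0
```

```bash
python3 -c "
from h import *
go(.647,.1084,.022,-7.5)
grab('scene','s1')"
```

```text
t 2.1 shift [ 0.0023 -0.006   0.1389] turn [ 0.0007 -0.     -0.0012] rows 3.3 w 0.851 F [-0.  -0.4  0.2] tcp [0.644  0.1029 0.161 ] [180.   -0.   -7.6]
```

View pics/s1.png

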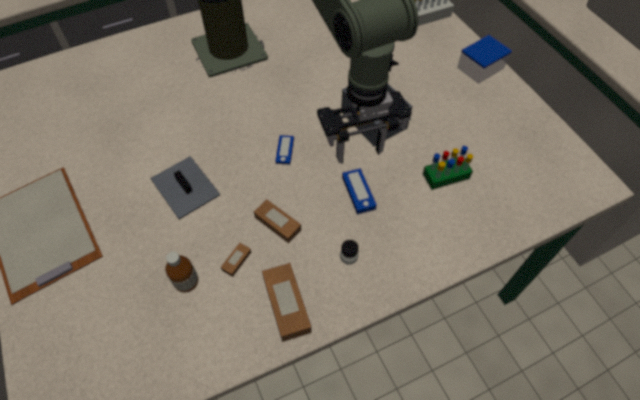

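The scene view shows the open gripper (340-380,150) above and behind the thick pack (359,190), with nothing in the way. Descending.

jog_arm:
  targets:
    - [[0.002,-0.006,0.04],[0,0,0],0.08]
    - [[0.002,-0.006,0.08],[0,0,0],0.08]
    - [[0.002,-0.006,0.11],[0,0,0],0.08]
    - [[0.002,-0.006,0.13],[0,0,0],0.08]
    - [[0.002,-0.006,0.139],[0,0,0],0.08]
    - [[0.002,-0.006,0.139],[0,0,0],0.08]

```text
t: 2.65
tool_pos: [0.6459, 0.1082, 0.0212]
ee_rot: [180.0, 0.1, -7.6]
force: [0.4, -0.7, 0.5]
gripper_width: 0.848
gripper_force: 0.0
```

jog_arm:
  targets:
    - [[0,0,0],[0,0,0],0.03]
    - [[0,0,0],[0,0,0],0.03]
    - [[0,0,0],[0,0,0],0.03]
    - [[0,0,0],[0,0,0],0.03]
    - [[0,0,0],[0,0,0],0.03]
    - [[0,0,0],[0,0,0],0.03]
    - [[0,0,0],[0,0,0],0.03]
    - [[0,0,0],[0,0,0],0.03]

```text
t: 3.32
tool_pos: [0.6477, 0.1097, 0.0224]
ee_rot: [180.0, -0.1, -7.5]
force: [-1.1, -1.8, 4.9]
gripper_width: 0.533
gripper_force: 30.0
```

```bash
python3 -c "
from h import *
go(.4506,.2595,.18,8.2)
p,d=grab('top','t1')"
```

```text
t 3.32 shift [-0.2148 -0.1227 -0.1579] turn [ 2.000e-04 -1.200e-03 -2.742e-01] rows 7.0 w 0.533 F [-1.1 -1.8  4.9] tcp [0.6477 0.1097 0.0224] [ 1.8e+02 -1.0e-01 -7.5e+00]
```

jog_arm:
  targets:
    - [[0,0,-0.03],[0,0,0],0.03]
    - [[0,0,-0.07],[0,0,0],0.03]
    - [[0,0,-0.11],[0,0,0],0.03]
    - [[0,0,-0.158],[0,0,0],0.03]
    - [[0,0,-0.158],[0,0,0],0.03]

```text
t: 3.78
tool_pos: [0.652, 0.1103, 0.1883]
ee_rot: [-179.8, -0.8, -7.5]
force: [1.1, 0.5, -0.0]
gripper_width: 0.536
gripper_force: 30.0
```

jog_arm:
  targets:
    - [[-0.03,-0.017,0],[0,0,-0.05],0.03]
    - [[-0.06,-0.034,0],[0,0,-0.1],0.03]
    - [[-0.095,-0.053,0],[0,0,-0.15],0.03]
    - [[-0.13,-0.073,0],[0,0,-0.2],0.03]
    - [[-0.16,-0.09,0],[0,0,-0.25],0.03]
    - [[-0.19,-0.107,0],[0,0,-0.274],0.03]
    - [[-0.205,-0.118,0],[0,0,-0.274],0.03]
    - [[-0.215,-0.123,0],[0,0,-0.274],0.03]

```text
t: 4.45
tool_pos: [0.4472, 0.2613, 0.1781]
ee_rot: [-180.0, 0.1, 8.3]
force: [-0.1, 0.5, -0.6]
gripper_width: 0.53
gripper_force: 30.0
```

```bash
python3 - <<'E'
from h import *
go(.4506,.2595,.18,8.2)
p=cv2.imread('pics/scene0.png')
cv2.imwrite('pics/c3.png',cv2.resize(p[60:160,330:430],None,fx=6,fy=5.9,interpolation=cv2.INTER_CUBIC))
E
```

```text
t 4.45 shift [ 0.0031  0.0023 -0.0019] turn [-0.0002  0.0024  0.0023] rows 0.1 w 0.53 F [-0.1  0.5 -0.6] tcp [0.4472 0.2613 0.1781] [-1.8e+02  1.0e-01  8.3e+00]
```

View pics/c3.png

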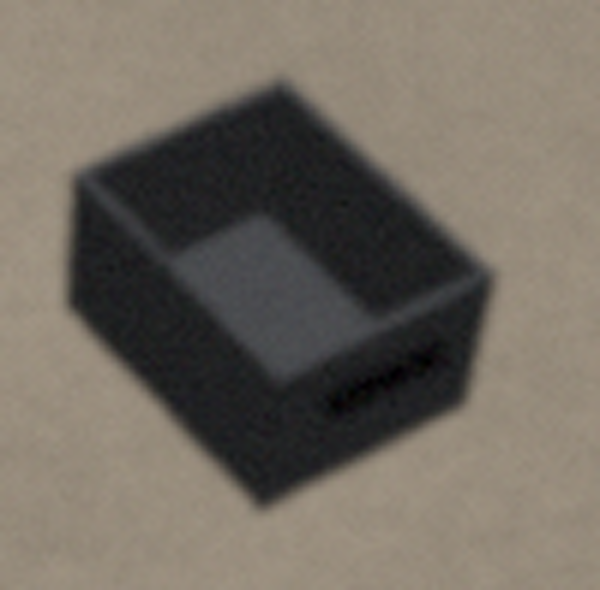

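The scene crop shows the rim's outer corners at crop (75,175), (283,82), (492,272) and (278,385). I'll use them to cross-check the carrier position.

```bash
python3 - <<'E'
from h import *
P=np.array([(75,175),(283,82),(492,272),(278,385)])/(6,5.9)+(330,60)-.4
W=cast('scene',P,.085);print(rect(W),W.mean(0))
go(.45,.2595,.027,8.2)
E
```

```text
(array([0.4543, 0.2597]), 0.1486, 0.1167, 7.7) [0.45335854 0.2591972 ]
t 4.45 shift [0.0029 0.0022 0.1511] turn [-0.0002  0.0024  0.0023] rows 3.6 w 0.53 F [-0.1  0.5 -0.6] tcp [0.4472 0.2613 0.1781] [-1.8e+02  1.0e-01  8.3e+00]
```

jog_arm:
  targets:
    - [[0.002,0,0],[0,0,0],0.03]
    - [[0.002,0,0],[0,0,0],0.03]
    - [[0.002,0,0],[0,0,0],0.03]
    - [[0.002,0,0],[0,0,0],0.03]

```text
t: 4.78
tool_pos: [0.4533, 0.2594, 0.1793]
ee_rot: [180.0, -0.0, 8.1]
force: [0.2, 0.4, -0.8]
gripper_width: 0.532
gripper_force: 30.0
```

```bash
python3 -c "
from h import *
go(.452,.2595,.028,8.0)"
```

```text
t 4.78 shift [-0.0013 -0.0004  0.1513] turn [ 0.0003 -0.0003  0.0015] rows 3.6 w 0.532 F [ 0.2  0.4 -0.8] tcp [0.4533 0.2594 0.1793] [180.   -0.    8.1]
```

jog_arm:
  targets:
    - [[-0.001,0,0.03],[0,0,0],0.03]
    - [[-0.001,0,0.06],[0,0,0],0.03]
    - [[-0.001,0,0.09],[0,0,0],0.03]
    - [[-0.001,0,0.12],[0,0,0],0.03]
    - [[-0.001,0,0.135],[0,0,0],0.03]
    - [[-0.001,0,0.145],[0,0,0],0.03]
    - [[-0.001,0,0.151],[0,0,0],0.03]
    - [[-0.001,0,0.151],[0,0,0],0.03]

```text
t: 5.45
tool_pos: [0.4518, 0.2595, 0.0283]
ee_rot: [180.0, 0.0, 8.1]
force: [-0.2, 0.2, -1.2]
gripper_width: 0.531
gripper_force: 30.0
```

```bash
python3 -c "
from h import *
go(.452,.2595,.0275,8.0)"
```

```text
t 5.45 shift [0.0002 0.0001 0.0008] turn [0.0003 0.0005 0.002 ] rows 0.0 w 0.531 F [-0.2  0.2 -1.2] tcp [0.4518 0.2595 0.0283] [180.    0.    8.1]
```

Next I release, opening only to 66 mm to stay clear of the walls, then lift out and head for the sample box.

jog_arm:
  targets:
    - [[0,0,0.001],[0,0,0],0.03]
    - [[0,0,0.001],[0,0,0],0.066]
    - [[0,0,0.001],[0,0,0],0.066]
    - [[0,0,0.001],[0,0,0],0.066]
    - [[0,0,-0.02],[0,0,0],0.066]
    - [[0,0,-0.06],[0,0,0],0.066]
    - [[0,0,-0.1],[0,0,0],0.066]
    - [[0,0,-0.14],[0,0,0],0.066]

```text
t: 6.12
tool_pos: [0.4506, 0.2599, 0.1701]
ee_rot: [180.0, 0.0, 8.2]
force: [0.9, -0.2, 0.3]
gripper_width: 0.7
gripper_force: 0.0
```

```bash
python3 -c "
from h import *
go(.645,-.104,.17,24.3)"
```

```text
t 6.12 shift [1.406e-01 3.879e-01 1.000e-04] turn [ 0.      0.0003 -0.2811] rows 9.9 w 0.7 F [ 0.9 -0.2  0.3] tcp [0.4506 0.2599 0.1701] [180.    0.    8.2]
```

jog_arm:
  targets:
    - [[0.14,0.388,0],[0,0,-0.281],0.08]
    - [[0.14,0.388,0],[0,0,-0.281],0.08]
    - [[0.14,0.388,0],[0,0,-0.281],0.08]
    - [[0.14,0.388,0],[0,0,-0.281],0.08]
    - [[0.14,0.388,0],[0,0,-0.281],0.08]
    - [[0.14,0.388,0],[0,0,-0.281],0.08]
    - [[0.14,0.388,0],[0,0,-0.281],0.08]
    - [[0.14,0.388,0],[0,0,-0.281],0.08]

```text
t: 6.78
tool_pos: [0.6046, -0.0286, 0.1692]
ee_rot: [180.0, -0.1, 24.3]
force: [1.1, 0.2, -0.1]
gripper_width: 0.852
gripper_force: 0.0
```

```bash
python3 - <<'E'
from h import *
p,d=grab('top','t2'); H=hsv(p)
blue=(abs(H[...,0]-112)<12)&(H[...,1]>130)
o=outline(near(blue,(207,287)));print('thick',rect(cast('top',o,.029)))
go(.645,-.104,.17,24.3)
E
```

```text
thick (array([0.4536, 0.2576]), 0.1142, 0.0522, 7.5)
t 6.83 shift [0.006  0.0768 0.0002] turn [ 0.0083 -0.0029 -0.0059] rows 1.8 w 0.85 F [ 3.1 -5.1 -0.2] tcp [ 0.6083 -0.0363  0.1695] [179.5  -0.2  24. ]
```

jog_arm:
  targets:
    - [[0.006,0.077,0],[0,0,0],0.08]
    - [[0.006,0.077,0],[0,0,0],0.08]
    - [[0.006,0.077,0],[0,0,0],0.08]
    - [[0.006,0.077,0],[0,0,0],0.08]
    - [[0.006,0.077,0],[0,0,0],0.08]
    - [[0.006,0.077,0],[0,0,0],0.08]

```text
t: 7.33
tool_pos: [0.6402, -0.0929, 0.1685]
ee_rot: [-180.0, 0.0, 24.4]
force: [-0.2, 0.4, 0.8]
gripper_width: 0.847
gripper_force: 0.0
```

```bash
python3 - <<'E'
from h import *
go(.645,-.104,.028,24.3)
E
```

```text
t 7.33 shift [-0.0002  0.0122  0.1405] turn [-0.0008  0.0003  0.001 ] rows 3.4 w 0.847 F [-0.2  0.4  0.8] tcp [ 0.6402 -0.0929  0.1685] [-180.     0.    24.4]
```

jog_arm:
  targets:
    - [[0,0.012,0.03],[0,0,0],0.08]
    - [[0,0.012,0.06],[0,0,0],0.08]
    - [[0,0.012,0.1],[0,0,0],0.08]
    - [[0,0.012,0.125],[0,0,0],0.08]
    - [[0,0.012,0.138],[0,0,0],0.08]
    - [[0,0.012,0.141],[0,0,0],0.08]
    - [[0,0.012,0.141],[0,0,0],0.08]

```text
t: 7.92
tool_pos: [0.6454, -0.1042, 0.0272]
ee_rot: [-180.0, 0.0, 24.4]
force: [0.0, -0.1, 0.2]
gripper_width: 0.854
gripper_force: 0.0
```

jog_arm:
  targets:
    - [[0,0.012,0],[0,0,0],0.08]
    - [[0,0,0],[0,0,0],0.03]
    - [[0,0,0],[0,0,0],0.03]
    - [[0,0,0],[0,0,0],0.03]
    - [[0,0,0],[0,0,0],0.03]
    - [[0,0,0],[0,0,0],0.03]
    - [[0,0,0],[0,0,0],0.03]
    - [[0,0,0],[0,0,0],0.03]

```text
t: 8.58
tool_pos: [0.646, -0.1051, 0.028]
ee_rot: [-180.0, -0.0, 24.3]
force: [-0.6, 1.7, 2.5]
gripper_width: 0.485
gripper_force: 30.0
```

```bash
python3 - <<'E'
from h import *
go(.452,.2595,.19,8.0)
E
```

```text
t 8.58 shift [-0.0269 -0.4122 -0.1619] turn [-0.0003 -0.0006  0.2841] rows 10.6 w 0.485 F [-0.6  1.7  2.5] tcp [ 0.646  -0.1051  0.028 ] [-180.    -0.    24.3]
```

The grip width of 45.6 mm confirms it is the 46 mm box. Lifting and carrying.

jog_arm:
  targets:
    - [[0,0,-0.02],[0,0,0],0.03]
    - [[0,0,-0.05],[0,0,0],0.03]
    - [[0,0,-0.085],[0,0,0],0.03]
    - [[0,0,-0.12],[0,0,0],0.03]
    - [[0,0,-0.145],[0,0,0],0.03]
    - [[0,0,-0.162],[0,0,0],0.03]
    - [[-0.002,-0.02,-0.162],[0,0,0],0.03]
    - [[-0.004,-0.05,-0.162],[0,0,0.03],0.03]

```text
t: 9.25
tool_pos: [0.6233, -0.0638, 0.1914]
ee_rot: [179.8, -0.2, 22.3]
force: [0.6, 0.3, -1.3]
gripper_width: 0.485
gripper_force: 30.0
```

jog_arm:
  targets:
    - [[-0.002,-0.035,0],[0,0,0.03],0.03]
    - [[-0.004,-0.07,0],[0,0,0.06],0.03]
    - [[-0.006,-0.105,0],[0,0,0.09],0.03]
    - [[-0.008,-0.14,0],[0,0,0.12],0.03]
    - [[-0.01,-0.175,0],[0,0,0.15],0.03]
    - [[-0.012,-0.21,0],[0,0,0.18],0.03]
    - [[-0.014,-0.245,0],[0,0,0.21],0.03]
    - [[-0.016,-0.27,0],[0,0,0.24],0.03]

```text
t: 9.92
tool_pos: [0.5014, 0.1839, 0.1889]
ee_rot: [-180.0, 0.1, 8.8]
force: [-0.1, -0.7, -1.3]
gripper_width: 0.489
gripper_force: 30.0
```

```bash
python3 - <<'E'
from h import *
go(.452,.2595,.19,8.0)
E
```

```text
t 9.92 shift [-0.0373 -0.0823 -0.001 ] turn [-0.0004  0.001   0.014 ] rows 2.2 w 0.489 F [-0.1 -0.7 -1.3] tcp [0.5014 0.1839 0.1889] [-1.8e+02  1.0e-01  8.8e+00]
```

jog_arm:
  targets:
    - [[-0.012,-0.027,0],[0,0,0.014],0.03]
    - [[-0.024,-0.055,0],[0,0,0.014],0.03]
    - [[-0.034,-0.075,0],[0,0,0.014],0.03]
    - [[-0.036,-0.08,0],[0,0,0.014],0.03]
    - [[-0.036,-0.08,0],[0,0,0.014],0.03]
    - [[-0.036,-0.08,0],[0,0,0.014],0.03]

```text
t: 10.42
tool_pos: [0.4557, 0.2549, 0.1893]
ee_rot: [179.9, -0.0, 8.0]
force: [0.3, -0.2, -0.4]
gripper_width: 0.489
gripper_force: 30.0
```

```bash
python3 - <<'E'
from h import *
go(.4525,.259,.0575,8.0)
E
```

```text
t 10.42 shift [-0.0026 -0.0046  0.1318] turn [ 0.001  -0.0003  0.0007] rows 3.2 w 0.489 F [ 0.3 -0.2 -0.4] tcp [0.4557 0.2549 0.1893] [179.9  -0.    8. ]
```

jog_arm:
  targets:
    - [[-0.003,-0.004,0.02],[0,0,0],0.03]
    - [[-0.003,-0.004,0.045],[0,0,0],0.03]
    - [[-0.003,-0.004,0.07],[0,0,0],0.03]
    - [[-0.003,-0.004,0.095],[0,0,0],0.03]
    - [[-0.003,-0.004,0.112],[0,0,0],0.03]
    - [[-0.003,-0.004,0.122],[0,0,0],0.03]
    - [[-0.003,-0.004,0.129],[0,0,0],0.03]
    - [[-0.003,-0.004,0.131],[0,0,0],0.03]

```text
t: 11.08
tool_pos: [0.4521, 0.2579, 0.0576]
ee_rot: [180.0, 0.1, 7.9]
force: [-0.7, -0.2, -0.6]
gripper_width: 0.485
gripper_force: 30.0
```

```bash
python3 - <<'E'
from h import *
go(.4525,.259,.0575,8.0)
E
```

```text
t 11.08 shift [ 0.0006 -0.001   0.0001] turn [ 0.0005  0.0012 -0.0013] rows 0.0 w 0.485 F [-0.7 -0.2 -0.6] tcp [0.4521 0.2579 0.0576] [1.8e+02 1.0e-01 7.9e+00]
```

jog_arm:
  targets:
    - [[0,0,0.001],[0,0,0],0.03]
    - [[0,0,0.001],[0,0,0],0.062]
    - [[0,0,0.001],[0,0,0],0.062]
    - [[0,0,0.001],[0,0,0],0.062]
    - [[0,0,0.001],[0,0,0],0.062]
    - [[0,0,-0.03],[0,0,0],0.062]
    - [[0,0,-0.07],[0,0,0],0.062]
    - [[0,0,-0.11],[0,0,0],0.062]

```text
t: 11.75
tool_pos: [0.4506, 0.2586, 0.169]
ee_rot: [180.0, 0.2, 8.0]
force: [1.0, -0.3, 0.5]
gripper_width: 0.662
gripper_force: 0.0
```

```bash
python3 -c "
from h import *
go(.449,-.002,.15,-29.8)"
```

```text
t 11.75 shift [-0.0379  0.2578  0.0192] turn [0.0015 0.0025 0.6602] rows 6.3 w 0.662 F [ 1.  -0.3  0.5] tcp [0.4506 0.2586 0.169 ] [180.    0.2   8. ]
```

jog_arm:
  targets:
    - [[-0.038,0.258,0],[0,0,0.66],0.07]
    - [[-0.038,0.258,0],[0,0,0.66],0.07]
    - [[-0.038,0.258,0],[0,0,0.66],0.07]
    - [[-0.038,0.258,0],[0,0,0.66],0.07]
    - [[-0.038,0.258,0],[0,0,0.66],0.07]
    - [[-0.038,0.258,0.01],[0,0,0.66],0.07]
    - [[-0.038,0.258,0.02],[0,0,0.66],0.07]
    - [[-0.038,0.258,0.02],[0,0,0.66],0.07]

```text
t: 12.42
tool_pos: [0.4489, -0.0045, 0.1473]
ee_rot: [179.9, 0.1, -30.1]
force: [-0.3, 0.9, -0.2]
gripper_width: 0.743
gripper_force: 0.0
```

jog_arm:
  targets:
    - [[0,0,0],[0,0,0],0.07]
    - [[0,0,0],[0,0,0],0.07]
    - [[0,0,0],[0,0,0],0.07]

```text
t: 12.67
tool_pos: [0.4506, -0.0007, 0.1492]
ee_rot: [-180.0, -0.1, -29.7]
force: [-0.3, -0.3, 0.4]
gripper_width: 0.742
gripper_force: 0.0
```

```bash
python3 - <<'E'
from h import *
p,d=grab('top','t3'); H=hsv(p)
br=(H[...,0]<18)&(H[...,1]>90)&(H[...,2]>40)
o=outline(near(br,(207,287)));print('box',rect(cast('top',o,.059)))
p=cv2.imread('pics/scene0.png')[:,:,::-1].copy(); H=hsv(p)
blue=(abs(H[...,0]-112)<14)&(H[...,1]>110)
o=outline(near(blue,(285,149)));print('thin scene',rect(cast('scene',o,.012)))
go(.449,-.002,.022,-29.8)
E
```

```text
box (array([0.4532, 0.2566]), 0.1049, 0.0485, 7.9)
thin scene (array([ 0.4537, -0.0029]), 0.0871, 0.0362, -29.6)
t 12.72 shift [-0.0009  0.0021  0.1271] turn [-0.0006 -0.001   0.0022] rows 3.0 w 0.745 F [-0.  -1.2 -0.4] tcp [ 0.4506 -0.0006  0.1491] [-1.80e+02 -1.00e-01 -2.97e+01]
```

The box measures (0.453, 0.257) at 7.9°, which is good. Next, the thin pack.

jog_arm:
  targets:
    - [[0.001,0.001,0.03],[0,0,0],0.07]
    - [[0.001,0.001,0.07],[0,0,0],0.07]
    - [[0.001,0.001,0.1],[0,0,0],0.07]
    - [[0.001,0.001,0.12],[0,0,0],0.07]
    - [[0.001,0.001,0.127],[0,0,0],0.07]
    - [[0.001,0.001,0.127],[0,0,0],0.07]
    - [[0.001,0.001,0.127],[0,0,0],0.07]

```text
t: 13.3
tool_pos: [0.4512, -0.0025, 0.0219]
ee_rot: [-180.0, -0.0, -29.7]
force: [0.3, 0.1, 0.2]
gripper_width: 0.745
gripper_force: 0.0
```

jog_arm:
  targets:
    - [[0,0,0],[0,0,0],0.025]
    - [[0,0,0],[0,0,0],0.025]
    - [[0,0,0],[0,0,0],0.025]
    - [[0,0,0],[0,0,0],0.025]
    - [[0,0,0],[0,0,0],0.025]
    - [[0,0,0],[0,0,0],0.025]
    - [[0,0,0],[0,0,0],0.025]
    - [[0,0,0],[0,0,0],0.025]

```text
t: 13.97
tool_pos: [0.451, -0.0032, 0.0219]
ee_rot: [-180.0, -0.0, -29.8]
force: [-0.0, 0.6, 3.6]
gripper_width: 0.42
gripper_force: 30.0
```

jog_arm:
  targets:
    - [[0,0,-0.02],[0,0,0],0.025]
    - [[0,0,-0.05],[0,0,0],0.025]
    - [[0,0,-0.08],[0,0,0],0.025]
    - [[0,0,-0.11],[0,0,0],0.025]
    - [[0,0,-0.14],[0,0,0],0.025]
    - [[0,0,-0.15],[0,0,0],0.025]
    - [[0,0,-0.15],[0,0,0],0.025]

```text
t: 14.55
tool_pos: [0.4527, -0.0038, 0.1741]
ee_rot: [-179.9, -0.4, -29.8]
force: [0.5, -0.9, -1.1]
gripper_width: 0.421
gripper_force: 30.0
```

```bash
python3 - <<'E'
from h import *
go(.4525,.2585,.17,8)
E
```

```text
t 14.55 shift [-0.1306 -0.2275  0.0037] turn [ 3.000e-04 -6.800e-03 -6.599e-01] rows 6.3 w 0.421 F [ 0.5 -0.9 -1.1] tcp [ 0.4527 -0.0038  0.1741] [-179.9   -0.4  -29.8]
```

jog_arm:
  targets:
    - [[-0.018,-0.032,0],[0,0,-0.1],0.025]
    - [[-0.036,-0.064,0],[0,0,-0.2],0.025]
    - [[-0.055,-0.096,0],[0,0,-0.3],0.025]
    - [[-0.073,-0.128,0],[0,0,-0.4],0.025]
    - [[-0.092,-0.16,0],[0,0,-0.5],0.025]
    - [[-0.11,-0.19,0],[0,0,-0.6],0.025]
    - [[-0.125,-0.215,0],[0,0,-0.66],0.025]
    - [[-0.13,-0.227,0],[0,0,-0.66],0.025]

```text
t: 15.22
tool_pos: [0.4482, 0.2609, 0.1683]
ee_rot: [-180.0, 0.3, 8.3]
force: [-0.1, -0.9, -0.8]
gripper_width: 0.422
gripper_force: 30.0
```

jog_arm:
  targets:
    - [[0,0,0],[0,0,0],0.025]
    - [[0,0,0],[0,0,0],0.025]
    - [[0,0,0],[0,0,0],0.025]
    - [[0,0,0],[0,0,0],0.025]

```text
t: 15.55
tool_pos: [0.4504, 0.2568, 0.1707]
ee_rot: [180.0, 0.1, 7.9]
force: [-0.6, -0.6, -1.5]
gripper_width: 0.426
gripper_force: 30.0
```

```bash
python3 - <<'E'
from h import *
go(.4525,.258,.0815,8)
E
```

```text
t 15.55 shift [ 0.0024 -0.001   0.0892] turn [ 0.0008  0.0014 -0.0022] rows 2.1 w 0.426 F [-0.6 -0.6 -1.5] tcp [0.4504 0.2568 0.1707] [1.8e+02 1.0e-01 7.9e+00]
```

jog_arm:
  targets:
    - [[0.002,-0.001,0.02],[0,0,0],0.025]
    - [[0.002,-0.001,0.04],[0,0,0],0.025]
    - [[0.002,-0.001,0.06],[0,0,0],0.025]
    - [[0.002,-0.001,0.075],[0,0,0],0.025]
    - [[0.002,-0.001,0.083],[0,0,0],0.025]
    - [[0.002,-0.001,0.088],[0,0,0],0.025]
    - [[0.002,-0.001,0.089],[0,0,0],0.025]
    - [[0.002,-0.001,0.089],[0,0,0],0.025]

```text
t: 16.22
tool_pos: [0.4529, 0.2593, 0.0829]
ee_rot: [-180.0, -0.0, 8.0]
force: [-0.8, 0.7, 0.1]
gripper_width: 0.421
gripper_force: 30.0
```

```bash
python3 - <<'E'
from h import *
go(.4525,.258,.0815,8)
E
```

```text
t 16.22 shift [-0.0006  0.0013  0.0014] turn [-0.0001 -0.0008 -0.0007] rows 0.0 w 0.421 F [-0.8  0.7  0.1] tcp [0.4529 0.2593 0.0829] [-180.   -0.    8.]
```

jog_arm:
  targets:
    - [[0,0.001,0.001],[0,0,0],0.025]
    - [[0,0.001,0.001],[0,0,0],0.025]
    - [[0,0.001,0.001],[0,0,0],0.056]
    - [[0,0.001,0.001],[0,0,0],0.056]
    - [[0,0.001,0.001],[0,0,0],0.056]
    - [[0,0.001,-0.02],[0,0,0],0.056]
    - [[0,0.001,-0.06],[0,0,0],0.056]
    - [[0,0.001,-0.09],[0,0,0],0.056]

```text
t: 16.88
tool_pos: [0.4523, 0.2586, 0.1738]
ee_rot: [180.0, 0.0, 8.0]
force: [2.0, -0.1, -0.1]
gripper_width: 0.595
gripper_force: 0.0
```

```bash
python3 -c "
from h import *
go(.4555,-.269,.17,12)"
```

```text
t 16.88 shift [-0.0704  0.5229  0.0039] turn [ 0.0001  0.0006 -0.0695] rows 12.7 w 0.595 F [ 2.  -0.1 -0.1] tcp [0.4523 0.2586 0.1738] [180.   0.   8.]
```

jog_arm:
  targets:
    - [[-0.07,0.523,0],[0,0,-0.07],0.056]
    - [[-0.07,0.523,0],[0,0,-0.07],0.056]
    - [[-0.07,0.523,0],[0,0,-0.07],0.056]
    - [[-0.07,0.523,0],[0,0,-0.07],0.056]
    - [[-0.07,0.523,0],[0,0,-0.07],0.056]
    - [[-0.07,0.523,0],[0,0,-0.07],0.056]
    - [[-0.07,0.523,0],[0,0,-0.07],0.056]
    - [[-0.07,0.523,0],[0,0,-0.07],0.056]

```text
t: 17.55
tool_pos: [0.4546, -0.0766, 0.173]
ee_rot: [180.0, -0.1, 12.0]
force: [1.3, 0.4, -0.3]
gripper_width: 0.594
gripper_force: 0.0
```

```bash
python3 - <<'E'
from h import *
go(.4555,-.269,.17,12)
p,d=grab('top','t4'); H=hsv(p)
blue=(abs(H[...,0]-112)<12)&(H[...,1]>130)
m=near(blue,(206,287)); o=outline(m);print('thin',rect(cast('top',o,.073)))
cv2.imwrite('pics/c4.png',cv2.resize(p[230:345,155:255,::-1],None,fx=5,fy=5,interpolation=cv2.INTER_CUBIC))
q=cv2.imread('pics/scene0.png')
cv2.imwrite('pics/c5.png',cv2.resize(q[140:230,140:230],None,fx=6,fy=6,interpolation=cv2.INTER_CUBIC))
E
```

```text
t 17.55 shift [-0.0392  0.1884  0.003 ] turn [ 0.0006 -0.0012  0.0006] rows 4.6 w 0.594 F [ 1.3  0.4 -0.3] tcp [ 0.4546 -0.0766  0.173 ] [ 1.8e+02 -1.0e-01  1.2e+01]
thin (array([0.4511, 0.2571]), 0.0872, 0.0399, 8.1)
```

View pics/c4.png

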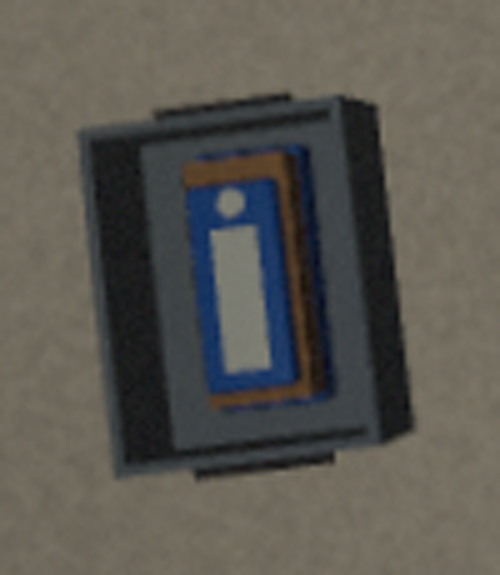

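View pics/c5.png

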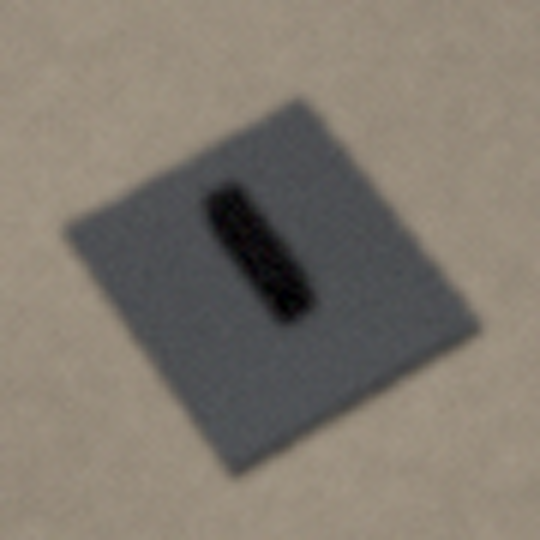

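The stack is nested centrally in the carrier. In the scene crop, the lid plate's corners are at (66,230), (302,97), (481,325) and (238,468). I'll cross-check the lid with these.

jog_arm:
  targets:
    - [[-0.039,0.188,0],[0,0,0],0.056]
    - [[-0.039,0.188,0],[0,0,0],0.056]
    - [[-0.039,0.188,0],[0,0,0],0.056]
    - [[-0.039,0.188,0],[0,0,0],0.056]
    - [[-0.039,0.188,0],[0,0,0],0.056]
    - [[-0.039,0.188,0],[0,0,0],0.056]
    - [[-0.039,0.188,0],[0,0,0],0.056]
    - [[-0.039,0.188,0],[0,0,0],0.056]

```text
t: 18.27
tool_pos: [0.4556, -0.2658, 0.1722]
ee_rot: [-179.9, 0.0, 12.0]
force: [-0.7, 0.3, 1.1]
gripper_width: 0.595
gripper_force: 0.0
```

```bash
python3 - <<'E'
from h import *
P=np.array([(66,230),(302,97),(481,325),(238,468)])/6+140-.4
W=cast('scene',P,.016);print(rect(W),W.mean(0))
go(.4565,-.2695,.038,12)
E
```

```text
(array([ 0.4591, -0.2692]), 0.1484, 0.1128, 13.2) [ 0.45877681 -0.26965661]
t 18.27 shift [1.000e-04 4.000e-03 1.342e-01] turn [-0.0012  0.0003  0.0004] rows 3.2 w 0.595 F [-0.7  0.3  1.1] tcp [ 0.4556 -0.2658  0.1722] [-179.9    0.    12. ]
```

jog_arm:
  targets:
    - [[0.001,0.004,0.03],[0,0,-0.008],0.056]
    - [[0.001,0.004,0.07],[0,0,-0.008],0.056]
    - [[0.001,0.004,0.1],[0,0,-0.008],0.056]
    - [[0.001,0.004,0.12],[0,0,-0.008],0.056]
    - [[0.001,0.004,0.13],[0,0,-0.008],0.056]
    - [[0.001,0.004,0.134],[0,0,-0.008],0.056]
    - [[0.001,0.004,0.134],[0,0,-0.008],0.056]

```text
t: 18.85
tool_pos: [0.4577, -0.2692, 0.0382]
ee_rot: [-179.9, 0.0, 12.6]
force: [-0.4, 0.8, -0.7]
gripper_width: 0.594
gripper_force: 0.0
```

jog_arm:
  targets:
    - [[0,0,0],[0,0,0],0.005]
    - [[0,0,0],[0,0,0],0.005]
    - [[0,0,0],[0,0,0],0.005]
    - [[0,0,0],[0,0,0],0.005]
    - [[0,0,0],[0,0,0],0.005]
    - [[0,0,0],[0,0,0],0.005]
    - [[0,0,0],[0,0,0],0.005]
    - [[0,0,0],[0,0,0],0.005]

```text
t: 19.52
tool_pos: [0.4577, -0.2704, 0.0388]
ee_rot: [180.0, -0.0, 12.5]
force: [-0.7, 1.4, 4.0]
gripper_width: 0.192
gripper_force: 30.0
```

jog_arm:
  targets:
    - [[0,0,-0.02],[0,0,0],0.005]
    - [[0,0,-0.05],[0,0,0],0.005]
    - [[0,0,-0.08],[0,0,0],0.005]
    - [[0,0,-0.11],[0,0,0],0.005]
    - [[0,0,-0.14],[0,0,0],0.005]
    - [[0,0,-0.16],[0,0,0],0.005]
    - [[0,0,-0.16],[0,0,0],0.005]
    - [[0,0,-0.16],[0,0,0],0.005]

```text
t: 20.18
tool_pos: [0.458, -0.2708, 0.1989]
ee_rot: [179.9, -0.1, 12.5]
force: [-0.5, 0.1, -0.9]
gripper_width: 0.189
gripper_force: 30.0
```

```bash
python3 - <<'E'
from h import *
go(.4525,.2593,.2,8)
E
```

```text
t 20.18 shift [ 0.1092 -0.5187 -0.0019] turn [ 0.0017 -0.0013  0.0781] rows 12.7 w 0.189 F [-0.5  0.1 -0.9] tcp [ 0.458  -0.2708  0.1989] [ 1.799e+02 -1.000e-01  1.250e+01]
```

Lid gripped (18 mm). Carrying it over.

jog_arm:
  targets:
    - [[0.006,-0.03,0],[0,0,0.01],0.005]
    - [[0.013,-0.065,0],[0,0,0.02],0.005]
    - [[0.021,-0.1,0],[0,0,0.03],0.005]
    - [[0.028,-0.135,0],[0,0,0.04],0.005]
    - [[0.036,-0.17,0],[0,0,0.05],0.005]
    - [[0.043,-0.205,0],[0,0,0.06],0.005]
    - [[0.05,-0.24,0],[0,0,0.07],0.005]
    - [[0.058,-0.275,0],[0,0,0.078],0.005]

```text
t: 20.85
tool_pos: [0.4523, 0.0125, 0.1953]
ee_rot: [-179.9, 0.3, 8.0]
force: [0.5, 0.6, -1.7]
gripper_width: 0.192
gripper_force: 30.0
```

```bash
python3 - <<'E'
from h import *
go(.4525,.2593,.2,8)
E
```

```text
t 20.85 shift [ 0.0343 -0.2444 -0.0045] turn [-0.0016  0.0054 -0.0008] rows 5.9 w 0.192 F [ 0.5  0.6 -1.7] tcp [0.4523 0.0125 0.1953] [-179.9    0.3    8. ]
```

jog_arm:
  targets:
    - [[0.005,-0.035,0],[0,0,0],0.005]
    - [[0.01,-0.07,0],[0,0,0],0.005]
    - [[0.015,-0.105,0],[0,0,0],0.005]
    - [[0.02,-0.14,0],[0,0,0],0.005]
    - [[0.025,-0.175,0],[0,0,0],0.005]
    - [[0.03,-0.21,0],[0,0,0],0.005]
    - [[0.033,-0.235,0],[0,0,0],0.005]
    - [[0.034,-0.244,0],[0,0,0],0.005]

```text
t: 21.52
tool_pos: [0.4521, 0.2596, 0.1952]
ee_rot: [-180.0, 0.3, 8.2]
force: [-0.4, -0.2, -1.1]
gripper_width: 0.192
gripper_force: 30.0
```

jog_arm:
  targets:
    - [[0,0,0],[0,0,0],0.005]
    - [[0,0,0],[0,0,0],0.005]
    - [[0,0,0],[0,0,0],0.005]
    - [[0,0,0],[0,0,0],0.005]
    - [[0,0,0],[0,0,0],0.005]

```text
t: 21.93
tool_pos: [0.4547, 0.2557, 0.1983]
ee_rot: [180.0, 0.0, 7.9]
force: [1.0, -0.4, -0.9]
gripper_width: 0.181
gripper_force: 30.0
```

```bash
python3 - <<'E'
from h import *
go(.4525,.2593,.117,8)
grab('scene','s3')
p=cv2.imread('pics/s3.png');cv2.imwrite('pics/c6.png',cv2.resize(p[30:160,310:450],None,fx=4,fy=4))
E
```

```text
t 21.93 shift [-0.0016 -0.0039  0.0813] turn [ 0.0003  0.0003 -0.0019] rows 2.0 w 0.181 F [ 1.  -0.4 -0.9] tcp [0.4547 0.2557 0.1983] [180.    0.    7.9]
```

View pics/c6.png

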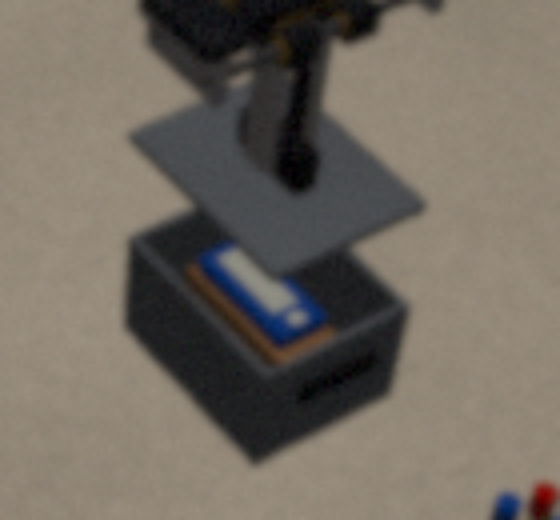

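The lid hangs level above the mouth. Its left and right plate corners are at crop (130,137) and (425,206), and the rim's are at (130,238) and (408,305). The midpoints give the relative offset.

```bash
python3 - <<'E'
from h import *
f=lambda a,z: cast('scene',np.array(a)/4+(310,30)-.4,z)
L=f([(130,137),(425,206),(278,273)],.1755);C=f([(130,238),(408,305),(265,375)],.085)
for n,W in(('lid',L),('car',C)): print(n,(W[0]+W[1])/2,np.linalg.norm(W[0]-W[1]),np.degrees(np.arctan2(*(W[2]-W[0])[::-1])))
E
```

```text
lid [0.45718764 0.25234559] 0.18450219719252647 9.813368278432172
car [0.4522518  0.25987551] 0.185680631655175 8.3722722259939
```

jog_arm:
  targets:
    - [[-0.002,-0.005,0.02],[0,0,0],0.005]
    - [[-0.002,-0.005,0.04],[0,0,0],0.005]
    - [[-0.002,-0.005,0.055],[0,0,0],0.005]
    - [[-0.002,-0.005,0.065],[0,0,0],0.005]
    - [[-0.002,-0.005,0.07],[0,0,0],0.005]
    - [[-0.002,-0.005,0.073],[0,0,0],0.005]
    - [[-0.002,-0.005,0.076],[0,0,0],0.005]
    - [[-0.002,-0.005,0.078],[0,0,0],0.005]

```text
t: 22.65
tool_pos: [0.4525, 0.2618, 0.1211]
ee_rot: [-180.0, -0.1, 8.0]
force: [0.3, 0.4, -1.1]
gripper_width: 0.192
gripper_force: 30.0
```

```bash
python3 - <<'E'
from h import *
go(.4525,.2595,.116,8)
E
```

```text
t 22.65 shift [-0.0004  0.0023  0.0051] turn [-0.0004 -0.0016 -0.0001] rows 0.1 w 0.192 F [ 0.3  0.4 -1.1] tcp [0.4525 0.2618 0.1211] [-1.8e+02 -1.0e-01  8.0e+00]
```

No contact force, and the plug is already inside the mouth. I'll lower the rest, then release.

jog_arm:
  targets:
    - [[0,0.001,0.002],[0,0,0],0.005]
    - [[0,0.001,0.004],[0,0,0],0.005]
    - [[0,0.001,0.005],[0,0,0],0.005]
    - [[0,0.001,0.005],[0,0,0],0.005]

```text
t: 22.98
tool_pos: [0.4523, 0.2608, 0.1159]
ee_rot: [-180.0, -0.0, 8.0]
force: [0.3, -1.0, -0.6]
gripper_width: 0.184
gripper_force: 30.0
```

```bash
python3 - <<'E'
from h import *
go(.4525,.2595,.116,8)
E
```

```text
t 22.98 shift [ 0.      0.0013 -0.0001] turn [-0.0001 -0.0008  0.0002] rows 0.0 w 0.184 F [ 0.3 -1.  -0.6] tcp [0.4523 0.2608 0.1159] [-180.   -0.    8.]
```

jog_arm:
  targets:
    - [[0,0,0],[0,0,0],0.05]
    - [[0,0,0],[0,0,0],0.05]
    - [[0,0,0],[0,0,0],0.05]
    - [[0,0,0],[0,0,0],0.05]
    - [[0,0,-0.02],[0,0,0],0.05]
    - [[0,0,-0.06],[0,0,0],0.05]
    - [[0,0,-0.1],[0,0,0],0.05]
    - [[0,0,-0.13],[0,0,0],0.05]

```text
t: 23.65
tool_pos: [0.4526, 0.261, 0.2486]
ee_rot: [-180.0, -0.2, 8.0]
force: [1.0, 0.5, -0.1]
gripper_width: 0.532
gripper_force: 0.0
```

jog_arm:
  targets:
    - [[0,0.04,0],[0,0,0],0.05]
    - [[0,0.08,0],[0,0,0],0.05]
    - [[0,0.12,0],[0,0,0],0.05]
    - [[0,0.16,0],[0,0,0],0.05]
    - [[0,0.2,0],[0,0,0],0.05]
    - [[0,0.23,0],[0,0,0],0.05]
    - [[0,0.25,0],[0,0,0],0.05]
    - [[0,0.25,0],[0,0,0],0.05]

```text
t: 24.32
tool_pos: [0.4873, 0.0096, 0.2456]
ee_rot: [179.9, -0.0, 7.7]
force: [-0.6, -0.2, -0.4]
gripper_width: 0.528
gripper_force: 0.0
```

```bash
python3 - <<'E'
from h import *
a,_=grab('scene','s4'); b,d=grab('top','t5')
f=lambda p,s: cv2.resize(p[s][...,::-1],(390,390),interpolation=cv2.INTER_CUBIC)
cv2.imwrite('pics/c7.png',np.hstack([f(a,np.s_[50:160,320:430]),f(b,np.s_[230:340,150:260])]))
E
```

```text
(no output)
```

View pics/c7.png

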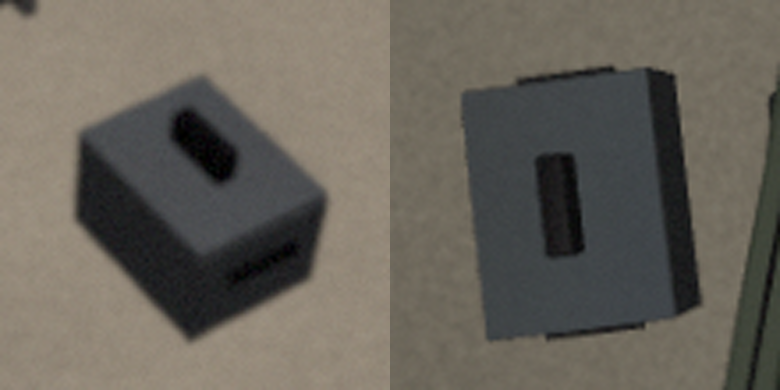

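The lid sits flush and aligned on the rim in both views: the grip bar is at (205,145) in the left crop and (560,205) in the right. I'm handing in.

```bash
python3 -c "
from bench import env
print(env.sign_off())"
```

```text
the job is handed in; nothing more can be done
None
```

The carrier is packed: thick pack, sample box and thin pack centred and lengthwise, lid flush in the mouth in both camera views, and the job was handed in at about 24 s (limit 106 s) with no verdict returned.

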